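Close the ingredient canister and snap its seal button down

ROBOT

A 6-joint arm with a two-finger parallel gripper is mounted at the origin on the work surface. World frame = base frame: x ahead of the robot, y to its left, z up, the work surface at z = 0. Lengths are in m, angles in rad, forces in N, time in s.
With the tool pointing down it reaches from about 0.325 to 0.775 m from the base axis. Payload 5.5 kg.
Tool frame: the origin (TCP) lies at the very end of the fingers, on their centre line; the grasp point (between the pads) lies bot.grasp_offset behind it (bot.grasp_offset is the distance from the TCP to the grasp point, in m); z points along the fingers, y is the direction in which the jaws open and shut (so a half turn about z gives the same grasp; the last joint's range is limited). The gripper opens to 85 mm and grips with 20 to 120 N. Pads are 22 mm wide; open, the fingers measure 114 mm over their backs; the gripper's body (76 mm by 85 mm) begins 54 mm behind the grasp point. The pads swing forward as they close: fully open they stand 13 mm farther back than shut.
Start: joints at [1.096, 0.091, 1.231, -0, 1.82, -0.057], TCP at [0.243, 0.548, 0.231] pointing down, gripper open.
Joint ranges: [-2.87, 2.87], [-0.86, 2.18], [0.17, 2.46], [-1.51, 4.65], [0.06, 2.69], [-2.65, 2.65]. Speed limits (rad/s): [2.57, 2.57, 3.01, 3.14, 3.14, 3.14].

INTERFACE

Orientations are given as a unit quaternion [w, x, y, z].
In Python, from plant import monitor, cams, bot gives the robot as it stands.
- The arm moves only by the shell command python3 -m handwheel 'ROWS' [OPENING] [FORCE]. ROWS is a JSON object of lists of equal length, an entry for each row: "delta_pos": the shift along the tool's x, y, z in m, a list of three; "rot": the turn, a rotation vector about the tool's x, y, z in degrees, a list of three. A call has 1 to 20 rows; each row is the pose to reach, as a shift and turn from the pose commanded when the call began, along the tool's axes at that moment; what a row does not reach only later rows make up. A row lasts 1/10 s, in which the tool goes at most 50 mm and 8.59 degrees, less where a joint would pass 70% of its speed; a pose out of reach is approached as far as the arm can. A call with a gripper value outside its range is refused whole. OPENING is the closure, from -1 (fully open) to 1 (shut), so that 0 is half open, set as the call begins (- or left out, the last holds). The fingers move at their own pace and stop on an object; FORCE is the grip in N (left out, the last holds). Time passes only in rows, so rows that repeat a pose let the fingers close. It gives the time, the measured TCP pose, the force and the opening at its end, in the units of the state.
- monitor.sense(): the state, without advancing time (a new reading comes with each control period).
- cams.get_image(name): name is "side" or "top"; returns a dict with "image" (400x640x3 uint8, blue, green, red), "z_map" (400x640 float32, m along the optical axis (not along the pixel's ray), 0 where there is no reading), "vertical_fov" (degrees; the focal length in pixels is half the picture's height over the tangent of half this angle, whatever the lens; pixels are square), "cx", "cy" (the principal point, pixels), "D" ([k1, k2, p1, p2, k3] as OpenCV has them; the pictures are not rectified), "eye" and "attitude" of the camera in the world. Camera axes: x right, y down, z forward; pixel columns grow to the right and rows downward; lengths in m; the calibration is good to about 2 mm. A picture is of the moment at which its call begins.
- bot.close_job(): hands the job in, once; it reports no verdict.
The state is a dict: "clock": time; "q": joint angles; "joint_velocities": joint speeds; "joint_efforts": joint torques, N m; "tool_pos": TCP position; "tool_rot": TCP orientation; "contact_force": force on the tool from outside, world axes, zero at the start; "torque": the same for the moment, N m; "opening": finger opening in m.
Only numpy, scipy, OpenCV 4.12 (cv2) and the standard library are available. Lean on these libraries where they do the work, as an engineer would, in place of code of your own. Each camera call takes 0.05 s, during which the arm holds its last target.

TASK

Close the open canister of cocoa beans: pick up its lid by the raised round button, set it squarely in the canister's mouth with the button still up, then press the button until it clicks through and stays down. Press no harder than that takes, do not shove the canister along the bench, and leave the closed canister, the bowl and the spatula alone.

Things in the scene. Friction and masses are not known exactly. Their poses are not given: they have to be found in the camera images.
- lid_mid (a point): The loose lid: white square plastic, 114 mm wide, 24 mm high without its button, 0.2 kg, lying upright on the bench. A plate 10 mm thick over a plug 91 mm square and 14 mm deep, the lowest 8 mm of which taper to 81 mm square. This point is on its middle axis, 12 mm above its underside and 12 mm below the plate's top face. x, y along the square's sides, z up.
- button_top (a point): Centre of the top face of the lid's push button, a dark grey upright cylinder 42 mm in diameter in the middle of the plate. Popped up, its top stands 22 mm above the plate, and is the lid's handle, to be gripped round its side. It moves straight down; when down, its top is 4 mm above the plate. z up.
- button (a joint): Travel of the button in m: 0 popped up, 0.018 fully down. Its over-centre spring resists up to a peak of about 10 N near 7 mm, then less and less; past 16.5 mm it snaps through, away from the finger, and stays down. Let go before that, it springs up again. More than 22 N between lid and canister (leaning on the button once it is down, or dropping the lid) cracks the plastic.
- canister: The open canister: clear square plastic, 112 mm wide, dark cocoa beans up to 85 mm, no lid, standing loose on the bench, about 1.2 kg. Origin at the centre of its underside, x, y along its sides, z up. How deep its seal goes before it wedges tight (see mouth) differs from canister to canister and cannot be seen.
- mouth (a point): Centre of the open canister's mouth, 148 mm above its underside. In it is a pale green silicone seal sleeve with a square opening 97 mm wide, top edge 159 to 162 mm above the underside. The lid's plug fits in it, the plate lies on its edge. About 6 N slide lid and sleeve down 1 to 14 mm, until they wedge tight and stay. So a press on the button sinks the lid before the button snaps.
- closed_canister: A bystander: a like canister with light brown almonds, its lid already on and button down, 112 mm wide and 166 mm high, loose. Origin at the centre of its underside, z up. The two canisters may stand either way round, left and right.
- bowl: A bystander: a small stainless steel bowl, 116 mm across and 52 mm high, loose. Origin at the centre of its underside.
- spatula: A bystander: a spatula with a red handle, 240 mm long, lying on the bench, loose. Origin at its underside, about the middle of its length.

How it is judged:
By the outcome, as a careful person would: the job done as asked, in the order asked, and still so for the second after the job is handed in, with the robot touching nothing.
It also fails if it takes over 61 s, if anything falls off the work surface, if the arm or the gripper's body presses on something with over 40 N, if the wrist force passes 120 N, or if a joint passes its speed limit or range.

## Working session

There is one attempt and no reset: what is moved stays moved. The work goes in short steps, Python scripts to look and compute and a shell command to move; the robot and the scene stay as the last step left them, time stands still between calls to the robot, and variables do not carry over. Pictures are saved under pics/ and viewed, and the job is handed in when it is done.

```bash
ls; mkdir -p pics; python3 - <<'E'
from plant import monitor, cams, bot
import cv2
print(bot.grasp_offset); print(monitor.sense())
import pickle
for n in("side","top"):
    d=cams.get_image(n); cv2.imwrite(f"pics/{n}0.png",d["image"]); pickle.dump(d,open(f"{n}0.pkl","wb"))
    print(n,{k:v for k,v in d.items() if k not in("image","z_map")})
E
```

```text
pics
0.0187
{'clock': 0.0, 'q': array([ 1.09631671e+00,  9.18945446e-02,  1.23184696e+00, -1.50241912e-05,
        1.81979820e+00, -5.66664669e-02]), 'joint_velocities': array([-5.21603412e-04, -1.19245468e-03,  7.87136080e-04,  2.80138385e-05,
        2.49790736e-03,  5.09249237e-04]), 'joint_efforts': array([ 2.51802347e-03, -4.58735776e+01, -4.18022490e+01,  1.41283799e-04,
        1.16632201e-02, -5.19117941e-05]), 'tool_pos': array([0.24332259, 0.54815342, 0.23015148]), 'tool_rot': array([-2.48487379e-04,  2.07392077e-01,  9.78257419e-01, -9.41309362e-04]), 'contact_force': array([ 0.06871233, -0.46784927,  0.1941893 ]), 'torque': array([-0.02200355,  0.03005558,  0.07846788]), 'opening': 0.08541911018988854}
side {'vertical_fov': 46.95331012713076, 'cx': 326.44912050203277, 'cy': 201.6363002301812, 'D': array([-0.05342951,  0.        ,  0.        ,  0.        ,  0.        ]), 'eye': array([ 0.01104938, -0.65591147,  0.9005818 ]), 'attitude': array([-0.38303835,  0.85153458, -0.33036539,  0.13794632])}
top {'vertical_fov': 53.55370751801119, 'cx': 324.6894817279904, 'cy': 197.29418680216563, 'D': array([-0.03589201,  0.        ,  0.        ,  0.        ,  0.        ]), 'eye': array([0.51477143, 0.01951171, 0.92866227]), 'attitude': array([-0.02513308,  0.71635335, -0.69581846,  0.04519816])}
```

View pics/side0.png

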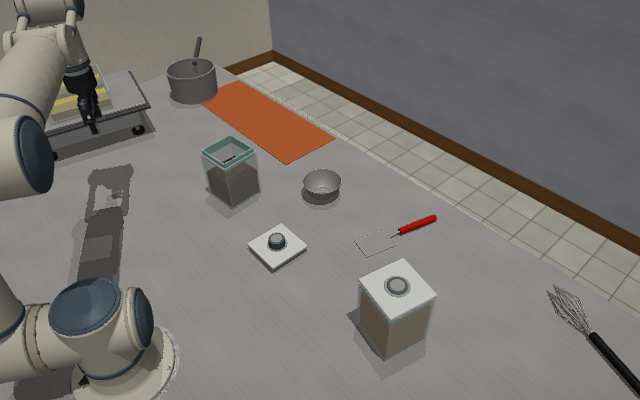

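View pics/top0.png

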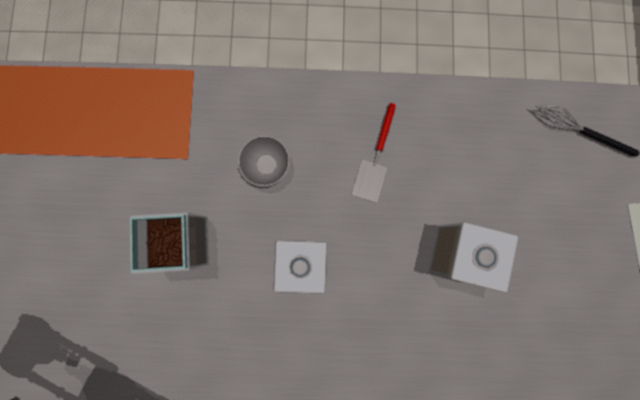

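The side view shows the open canister at about (230,172), the lid at (277,247), the bowl at (321,186), the spatula at (400,233) and the closed canister at (397,305). In the top view the open canister is at (160,243), the lid at (300,267) and the closed canister at (485,257).

```bash
cat > h.py <<'E'
import numpy as np, cv2
from scipy.spatial.transform import Rotation as R
def K(d):
    f=200/np.tan(np.radians(d["vertical_fov"])/2); return np.array([[f,0,d["cx"]],[0,f,d["cy"]],[0,0,1.]])
def Rw(d):
    w,x,y,z=d["attitude"]; return R.from_quat([x,y,z,w]).as_matrix()
def rays(d,px):
    u=cv2.undistortPoints(np.asarray(px,float).reshape(-1,1,2),K(d),d["D"]).reshape(-1,2)
    return np.c_[u,np.ones(len(u))]@Rw(d).T
def plane(d,px,z):
    r=rays(d,px); e=np.asarray(d["eye"]); return e+r*((z-e[2])/r[:,2])[:,None]
def cloud(d,px):
    px=np.asarray(px,int); z=d["z_map"][px[:,1],px[:,0]]
    return np.asarray(d["eye"])+rays(d,px)*z[:,None]
def blob(m,box):
    mm=np.zeros_like(m,dtype=np.uint8); x0,y0,x1,y1=box; mm[y0:y1,x0:x1]=m[y0:y1,x0:x1]
    n,l,s,c=cv2.connectedComponentsWithStats(mm); i=1+np.argmax(s[1:,4]); return (l==i).astype(np.uint8)
def tri(d1,p1,d2,p2):
    a,b=rays(d1,[p1])[0],rays(d2,[p2])[0]; e1,e2=np.array(d1["eye"]),np.array(d2["eye"])
    t=np.linalg.lstsq(np.c_[a,-b],e2-e1,rcond=None)[0]
    q1,q2=e1+a*t[0],e2+b*t[1]; return (q1+q2)/2,np.linalg.norm(q1-q2)
def rect(d,m,z):
    c=max(cv2.findContours(m,cv2.RETR_EXTERNAL,cv2.CHAIN_APPROX_NONE)[0],key=cv2.contourArea).reshape(-1,2)
    P=plane(d,c,z)[:,:2]; r=cv2.minAreaRect((P*1000).astype(np.float32)); return r
E
python3 - <<'E'
import pickle
from h import *
D={n:pickle.load(open(n+"0.pkl","rb")) for n in("side","top")}
for n,lb,cb in(("top",(265,230,335,300),(120,205,200,280)),("side",(240,218,315,275),(195,130,265,172))):
    d=D[n];im=d["image"];hsv=cv2.cvtColor(im,cv2.COLOR_BGR2HSV)
    w=blob((im.min(2)>190).astype(np.uint8),lb)
    print(n,"lid rect z.024",rect(d,w,.024),"npx",w.sum())
    b=blob(((im.max(2)<150)&(cv2.dilate(cv2.morphologyEx(w,cv2.MORPH_CLOSE,np.ones((25,25))),np.ones((1,1)))>0)).astype(np.uint8),lb)
    ys,xs=np.nonzero(b);print("button px",xs.mean(),ys.mean(),len(xs))
    g=blob(((hsv[...,0]>65)&(hsv[...,0]<100)&(hsv[...,1]>45)).astype(np.uint8),cb)
    print("mouth rect",rect(d,g,.160),g.sum())
    ys,xs=np.nonzero(g);C=cloud(d,np.c_[xs,ys]);print("sleeve z pct",np.percentile(C[:,2],[5,25,50,75,95,99]))
    # inner hole of sleeve
    cs,hi=cv2.findContours(g,cv2.RETR_CCOMP,cv2.CHAIN_APPROX_NONE)
    for c,hh in zip(cs,hi[0]):
        if hh[3]>=0 and cv2.contourArea(c)>200:
            P=plane(d,c.reshape(-1,2),.16)[:,:2];print("hole",cv2.minAreaRect((P*1000).astype(np.float32)))
    ys,xs=np.nonzero(w);C=cloud(d,np.c_[xs,ys]);print("lid z",np.median(C[:,2]),"xy",np.median(C,0))
    o=im.copy();o[w>0]=(0,0,255);o[b>0]=(0,255,0);o[g>0]=(255,0,255)
    x0,y0,x1,y1=min(lb[0],cb[0])-10,min(lb[1],cb[1])-10,max(lb[2],cb[2])+10,max(lb[3],cb[3])+10
    cr=np.hstack([im[y0:y1,x0:x1],o[y0:y1,x0:x1]]);s=800/cr.shape[1]
    cv2.imwrite(f"pics/seg_{n}.png",cv2.resize(cr,None,fx=s,fy=s,interpolation=0))
E
```

```text
Traceback (most recent call last):
  File "h.py", line 17, in blob
    n,l,s,c=cv2.connectedComponentsWithStats(mm); i=1+np.argmax(s[1:,4]); return (l==i).astype(np.uint8)
                                                      ~~~~~~~~~^^^^^^^^^
ValueError: attempt to get argmax of an empty sequence
```

```bash
cat > seg.py <<'E'
import pickle
from h import *
D={n:pickle.load(open(n+"0.pkl","rb")) for n in("side","top")}
T={"top":160,"side":190}
for n,lb,cb in(("top",(265,230,335,300),(120,205,200,280)),("side",(240,218,315,275),(195,130,265,172))):
    d=D[n];im=d["image"];hsv=cv2.cvtColor(im,cv2.COLOR_BGR2HSV)
    print(n,im[250,285],im[258,290],im[240,200:203], im[232,265])
    w=blob((im.min(2)>T[n]).astype(np.uint8),lb)
    print(n,"lid rect z.024",rect(d,w,.024),"npx",w.sum())
    b=blob(((im.max(2)<150)&(cv2.morphologyEx(w,cv2.MORPH_CLOSE,np.ones((25,25)))>0)).astype(np.uint8),lb)
    ys,xs=np.nonzero(b);print("button px",xs.mean(),ys.mean(),len(xs))
    g=blob(((hsv[...,0]>65)&(hsv[...,0]<100)&(hsv[...,1]>45)).astype(np.uint8),cb)
    print("mouth rect",rect(d,g,.160),g.sum())
    ys,xs=np.nonzero(g);C=cloud(d,np.c_[xs,ys]);print("sleeve z pct",np.percentile(C[:,2],[5,25,50,75,95,99]))
    cs,hi=cv2.findContours(g,cv2.RETR_CCOMP,cv2.CHAIN_APPROX_NONE)
    for c,hh in zip(cs,hi[0]):
        if hh[3]>=0 and cv2.contourArea(c)>200:
            P=plane(d,c.reshape(-1,2),.16)[:,:2];print("hole",cv2.minAreaRect((P*1000).astype(np.float32)))
    ys,xs=np.nonzero(w);C=cloud(d,np.c_[xs,ys]);print("lid med",np.median(C,0))
    o=im.copy();o[w>0]=(0,0,255);o[b>0]=(0,255,0);o[g>0]=(255,0,255)
    x0,y0,x1,y1=min(lb[0],cb[0])-10,min(lb[1],cb[1])-10,max(lb[2],cb[2])+10,max(lb[3],cb[3])+10
    cr=np.vstack([im[y0:y1,x0:x1],o[y0:y1,x0:x1]]);s=min(800/cr.shape[1],600/cr.shape[0])
    cv2.imwrite(f"pics/seg_{n}.png",cv2.resize(cr,None,fx=s,fy=s,interpolation=0))
E
python3 seg.py
```

```text
top [169 166 167] [168 165 166] [[44 47 50]
 [43 46 48]
 [42 47 48]] [118 119 124]
top lid rect z.024 ((447.2730712890625, 46.476661682128906), (107.6209716796875, 107.56564331054688), 89.79525756835938) npx 1806
button px 300.1302931596091 266.56351791530943 307
mouth rect ((490.97509765625, 361.9434814453125), (96.06684875488281, 9.751933097839355), 5.173591613769531) 229
sleeve z pct [0.14169326 0.14600333 0.15184103 0.15614856 0.15964293 0.16105707]
lid med [0.44702941 0.04573657 0.0230666 ]
side [186 192 192] [83 85 87] [[135 139 142]
 [139 141 144]
 [138 141 144]] [161 165 167]
side lid rect z.024 ((393.6597595214844, 9.951342582702637), (21.644865036010742, 0.0006774961948394775), 88.48563385009766) npx 6Traceback (most recent call last):
  File "seg.py", line 10, in <module>
    b=blob(((im.max(2)<150)&(cv2.morphologyEx(w,cv2.MORPH_CLOSE,np.ones((25,25)))>0)).astype(np.uint8),lb)
  File "h.py", line 17, in blob
    n,l,s,c=cv2.connectedComponentsWithStats(mm); i=1+np.argmax(s[1:,4]); return (l==i).astype(np.uint8)
                                                      ~~~~~~~~~^^^^^^^^^
    return _wrapfunc(a, 'argmax', axis=axis, out=out, **kwds)
    return bound(*args, **kwds)
ValueError: attempt to get argmax of an empty sequence
```

```bash
python3 - <<'E'
import pickle
from h import *
D={n:pickle.load(open(n+"0.pkl","rb")) for n in("side","top")}
def crop(n,b):
    x0,y0,x1,y1=b;return cv2.resize(D[n]["image"][y0:y1,x0:x1],(400,300),interpolation=0)
cv2.imwrite("pics/crop.png",np.vstack([np.hstack([crop("top",(115,200,215,275+0)),crop("top",(260,230,340,290+0))]),np.hstack([crop("side",(190,130,270,190)),crop("side",(238,218,318,278))])]))
for n,p in(("top",[(140,214),(160,214),(184,220),(187,245),(133,240),(160,270),(270,250)]),("side",[(205,152),(228,139),(250,150),(228,163),(262,247),(285,235)])):
    for x,y in p: print(n,(x,y),D[n]["image"][y,x],cv2.cvtColor(D[n]["image"],cv2.COLOR_BGR2HSV)[y,x])
E
```

```text
top (140, 214) [123 125 128] [ 12  10 128]
top (160, 214) [139 139 141] [  0   4 141]
top (184, 220) [92 96 78] [83 48 96]
top (187, 245) [113 110 108] [108  11 113]
top (133, 240) [66 66 52] [90 54 66]
top (160, 270) [151 151 145] [ 90  10 151]
top (270, 250) [118 120 125] [  9  14 125]
side (205, 152) [141 146 117] [ 85  51 146]
side (228, 139) [ 99 102  80] [ 86  55 102]
side (250, 150) [111 115  90] [ 85  55 115]
side (228, 163) [ 97 100  79] [ 86  54 100]
side (262, 247) [185 191 192] [ 26   9 192]
side (285, 235) [187 193 193] [ 30   8 193]
```

View pics/crop.png

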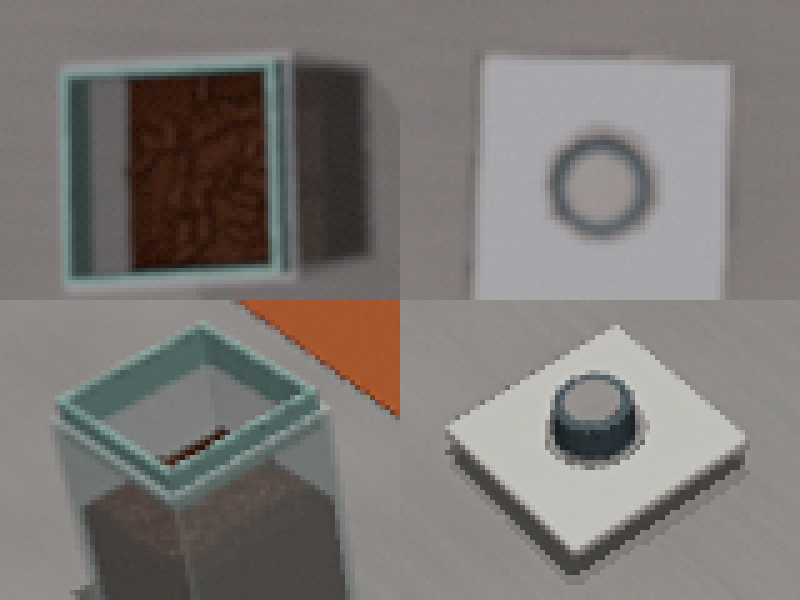

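```bash
cat > dep.py <<'E'
import pickle,sys
from h import *
def run(D,suf=""):
  for n,lb,cb in(("top",(265,230,335,300),(120,205,205,280)),("side",(240,215,315,275),(190,125,270,180))):
    d=D[n]
    for nm,bx,z0,z1,zp in(("lid",lb,.016,.032,.024),("button",lb,.038,.055,.046),("rim",cb,.154,.168,.160)):
        x0,y0,x1,y1=bx;X,Y=np.meshgrid(np.arange(x0,x1),np.arange(y0,y1));px=np.c_[X.ravel(),Y.ravel()]
        C=cloud(d,px);m=(C[:,2]>z0)&(C[:,2]<z1)
        P=C[m]; 
        if m.sum()<5: print(n,nm,"none");continue
        Q=plane(d,px[m],zp)[:,:2]
        r1=cv2.minAreaRect((P[:,:2]*1000).astype(np.float32)); r2=cv2.minAreaRect((Q*1000).astype(np.float32))
        print(n,nm,m.sum(),"zmed %.4f"%np.median(P[:,2]),"cloud",np.round(r1[0],1),np.round(r1[1],1),round(r1[2],1),"| plane",np.round(r2[0],1),np.round(r2[1],1),round(r2[2],1),"mean",np.round(Q.mean(0)*1000,1))
if __name__=="__main__":
    run({n:pickle.load(open(n+"0.pkl","rb")) for n in("side","top")})
E
python3 dep.py
```

```text
top lid 2277 zmed 0.0230 cloud [446.4  47.2] [114.2 114.7] 89.6 | plane [446.8  47. ] [113.6 113.9] 89.6 mean [446.8  46.9]
top button 279 zmed 0.0450 cloud [446.4  46.8] [40.1 40.3] 27.5 | plane [446.6  46.8] [40.1 40.1] 28.5 mean [446.9  46.9]
top rim 484 zmed 0.1597 cloud [495.1 318.3] [102.  105.6] 5.5 | plane [495.1 316.9] [102. 106.] 5.5 mean [494.9 319.1]
side lid 1294 zmed 0.0249 cloud [447.2  45.6] [117.5 115.8] 89.5 | plane [445.8  43.5] [118.6 115.5] 89.4 mean [442.8  39.2]
side button 183 zmed 0.0466 cloud [447.   45.9] [41.8 40.2] 68.0 | plane [444.5  42.6] [46.4 41. ] 52.0 mean [445.4  42.8]
side rim 345 zmed 0.1602 cloud [494.7 315.1] [106.4 115.7] 4.3 | plane [494.2 312.8] [110.  123.8] 4.8 mean [494.7 315.7]
```

```bash
python3 - <<'E'
import pickle
from h import *
D={n:pickle.load(open(n+"0.pkl","rb")) for n in("side","top")}
for n,bx in(("top",(120,205,205,280)),("side",(190,125,270,180))):
    d=D[n];x0,y0,x1,y1=bx;X,Y=np.meshgrid(np.arange(x0,x1),np.arange(y0,y1));px=np.c_[X.ravel(),Y.ravel()];C=cloud(d,px)
    h=np.histogram(C[:,2],np.arange(.150,.168,.001))[0];print(n,h)
    for lo in(.158,.159,.160):
        m=(C[:,2]>lo)&(C[:,2]<.166);r=cv2.minAreaRect((C[m,:2]*1000).astype(np.float32));print(lo,m.sum(),np.round(r[0],1),np.round(r[1],1),round(r[2],1))
# lid outward: other objects
d=D["top"]
print(plane(d,[(264,162)],.052),plane(d,[(375,155)],0),plane(d,[(485,257)],.166))
s=R.from_quat(np.array([.20739,.97826,0,0])).as_matrix()
g=np.array([.2433,.5482,.2302])
print(s.T@(np.array([.447,.0465,.12])-g))
E
```

```text
top [ 28  23  23  22  26  27  18  40  70 101  99  73  25   3   2   0   0   0]
0.158 373 [495.  317.9] [101.9 104.7] 5.4
0.159 303 [495.  317.6] [101.9 104.2] 5.4
0.16 202 [494.9 317.6] [101.8 104.2] 5.3
side [41 44 28 25 27 31 32 26 23 23 38 49 36 35 14  9  1  1]
0.158 227 [494.8 318.1] [106.7 110.7] 5.6
0.159 204 [494.8 318.1] [106.7 110.7] 5.6
0.16 181 [494.9 317.1] [106.8 108.7] 5.7
[[0.67779786 0.13369328 0.052     ]] [[ 0.7132204  -0.12315937  0.        ]] [[ 0.48427057 -0.3156807   0.166     ]]
[-0.38974801 -0.3758897   0.1102    ]
```

```bash
python3 -m handwheel '{"delta_pos":[[-0.390,-0.376,0.05],[-0.390,-0.376,0.05],[-0.390,-0.376,0.05],[-0.390,-0.376,0.05],[-0.390,-0.376,0.05],[-0.390,-0.376,0.05],[-0.390,-0.376,0.05],[-0.390,-0.376,0.05],[-0.390,-0.376,0.05],[-0.390,-0.376,0.05],[-0.390,-0.376,0.05],[-0.390,-0.376,0.05],[-0.390,-0.376,0.05],[-0.390,-0.376,0.05],[-0.390,-0.376,0.05],[-0.390,-0.376,0.05]],"rot":[[0,0,-23.94],[0,0,-23.94],[0,0,-23.94],[0,0,-23.94],[0,0,-23.94],[0,0,-23.94],[0,0,-23.94],[0,0,-23.94],[0,0,-23.94],[0,0,-23.94],[0,0,-23.94],[0,0,-23.94],[0,0,-23.94],[0,0,-23.94],[0,0,-23.94],[0,0,-23.94]]}' -1 30
```

```text
clock: 1.7
tool_pos: [0.4471, 0.0477, 0.1815]
tool_rot: [0.0, -0.001, 1.0, 0.0]
contact_force: [0.2, -1.5, -0.5]
opening: 0.0855
```

```bash
python3 -m handwheel '{"delta_pos":[[0,-0.001,0.04],[0,-0.001,0.08],[0,-0.001,0.11],[0,-0.001,0.13],[0,-0.001,0.142],[0,-0.001,0.15],[0,-0.001,0.1545],[0,-0.001,0.1545],[0,-0.001,0.1545]],"rot":[[0,0,0],[0,0,0],[0,0,0],[0,0,0],[0,0,0],[0,0,0],[0,0,0],[0,0,0],[0,0,0]]}' -1 30; python3 - <<'E'
from plant import monitor,cams
import cv2
d=cams.get_image("side");cv2.imwrite("pics/s1.png",cv2.resize(d["image"][180:300,200:360],(800,600)))
print(monitor.sense()["contact_force"],monitor.sense()["tool_pos"])
E
```

```text
clock: 2.6
tool_pos: [0.448, 0.0456, 0.0278]
tool_rot: [0.001, -0.0, 1.0, 0.0]
contact_force: [0.3, -0.1, -0.7]
opening: 0.0854
[-0.01840263 -0.332283   -0.76610658] [0.44803387 0.04554461 0.0278807 ]
```

View pics/s1.png

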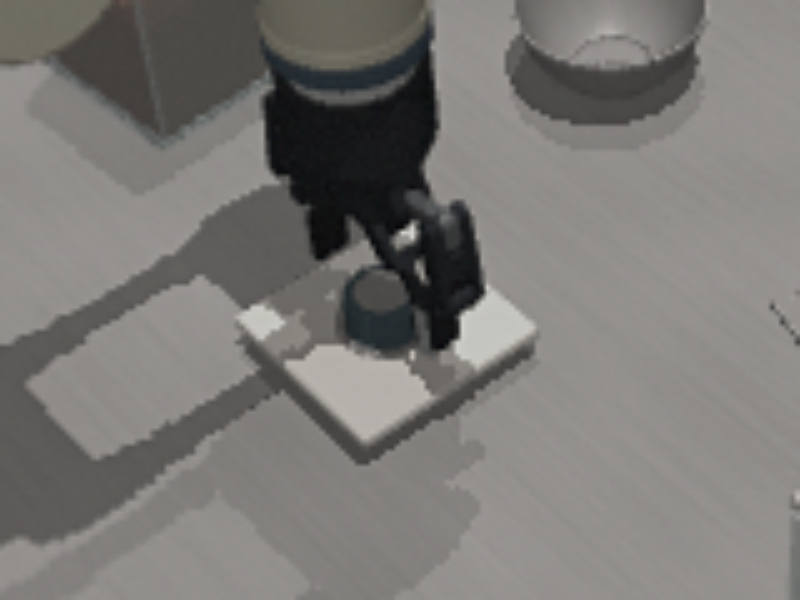

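The fingers stand on either side of the button, with the near tip at about (445,340) in this crop, just above the plate. I'll go 3 mm lower and close.

```bash
python3 -m handwheel '{"delta_pos":[[0,0,0.003],[0,0,0.003],[0,0,0.003],[0,0,0.003],[0,0,0.003],[0,0,0.003],[0,0,0.003],[0,0,0.003],[0,0,0.003],[0,0,0.003]],"rot":[[0,0,0],[0,0,0],[0,0,0],[0,0,0],[0,0,0],[0,0,0],[0,0,0],[0,0,0],[0,0,0],[0,0,0]]}' 1 35
```

```text
clock: 3.65
tool_pos: [0.4474, 0.0454, 0.0239]
tool_rot: [0.0, 0.0, 1.0, -0.0]
contact_force: [-1.0, 0.5, 1.7]
opening: 0.0408
```

```bash
python3 -m handwheel '{"delta_pos":[[0,0,-0.005],[0,0,-0.015],[0,0,-0.03],[0,0,-0.06],[0,0,-0.1],[0,0,-0.15],[0,0,-0.19],[0,0,-0.21],[0,0,-0.21],[0,0,-0.21]],"rot":[[0,0,0],[0,0,0],[0,0,0],[0,0,0],[0,0,0],[0,0,0],[0,0,0],[0,0,0],[0,0,0],[0,0,0]]}'; python3 - <<'E'
from plant import monitor,cams
import cv2
d=cams.get_image("side");cv2.imwrite("pics/s2.png",d["image"])
print(monitor.sense()["contact_force"],monitor.sense()["tool_pos"])
E
```

```text
clock: 4.65
tool_pos: [0.4473, 0.0455, 0.2338]
tool_rot: [0.0, -0.0, 1.0, 0.0]
contact_force: [0.3, 0.2, -3.2]
opening: 0.0403
[-0.00600072 -0.34687512 -2.23612635] [0.44691471 0.04553209 0.23247072]
```

View pics/s2.png

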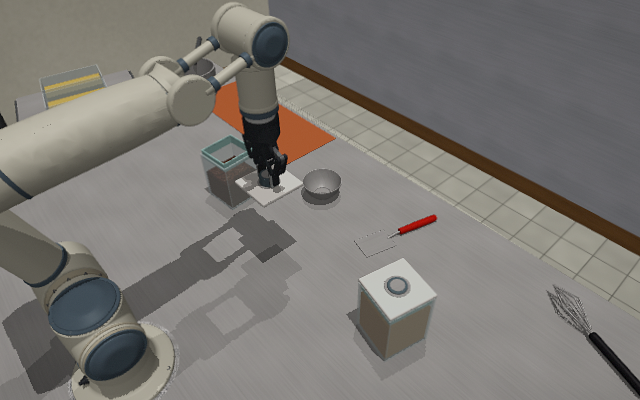

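The lid is held level by its button at about (270,188), clear of the bench. Next I carry it over the canister.

```bash
python3 -m handwheel '{"delta_pos":[[-0.002,0.012,0],[-0.006,0.036,0],[-0.012,0.07,0],[-0.019,0.105,0],[-0.025,0.14,0],[-0.031,0.175,0],[-0.037,0.21,0],[-0.042,0.24,0],[-0.046,0.26,0],[-0.048,0.2715,0],[-0.048,0.2715,0],[-0.048,0.2715,0],[-0.048,0.2715,0]],"rot":[[0,0,0],[0,0,-1],[0,0,-2],[0,0,-3],[0,0,-4],[0,0,-5],[0,0,-5.9],[0,0,-5.9],[0,0,-5.9],[0,0,-5.9],[0,0,-5.9],[0,0,-5.9],[0,0,-5.9]]}'; python3 - <<'E'
from plant import monitor,cams
import cv2,pickle
D={n:cams.get_image(n) for n in("side","top")};pickle.dump(D,open("d3.pkl","wb"))
s=D["side"]["image"][80:230,150:350];cv2.imwrite("pics/s3.png",cv2.resize(s,(800,600)))
t=D["top"]["image"][180:300,80:240];cv2.imwrite("pics/t3.png",cv2.resize(t,(800,600)))
print(monitor.sense()["contact_force"],monitor.sense()["tool_pos"])
E
```

```text
clock: 6.0
tool_pos: [0.4953, 0.3161, 0.2338]
tool_rot: [-0.0, -0.051, 0.999, -0.0]
contact_force: [0.3, 0.5, -2.4]
opening: 0.0412
[ 0.13416484 -0.17970128 -1.92857447] [0.49545692 0.31610403 0.23414639]
```

View pics/s3.png

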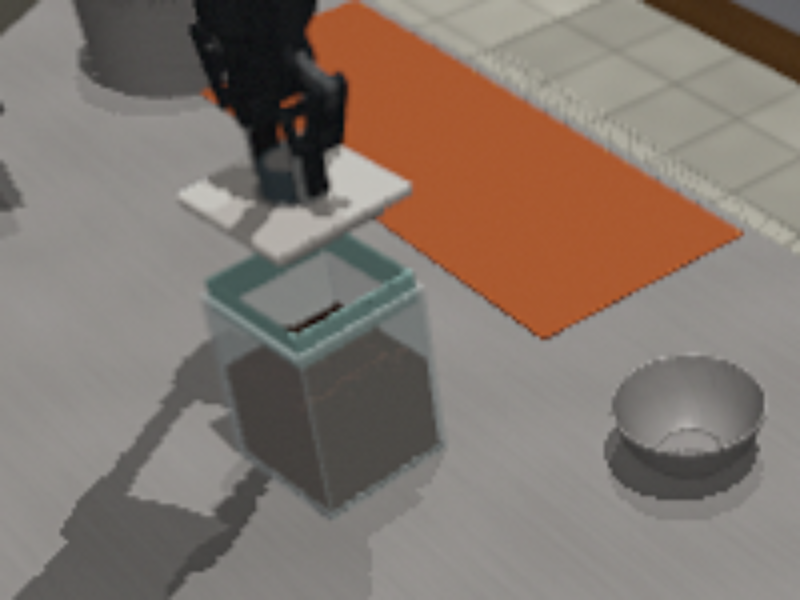

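View pics/t3.png

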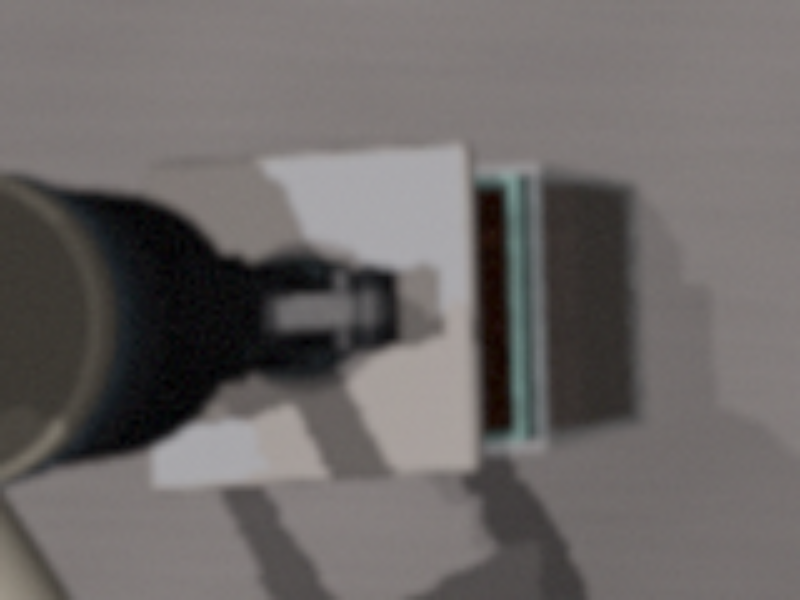

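The lid hangs level above the mouth, square to it, with the plate's right edge in the top view parallel to the rim. Now I measure its pose from the depth.

```bash
python3 - <<'E'
import pickle
from h import *
D=pickle.load(open("d3.pkl","rb"))
for n,bx in(("side",(190,105,262,150)),("top",(95,200,180,285))):
    d=D[n];x0,y0,x1,y1=bx;X,Y=np.meshgrid(np.arange(x0,x1),np.arange(y0,y1));px=np.c_[X.ravel(),Y.ravel()];C=cloud(d,px)
    m=(abs(C[:,2]-.234)<.006)&(np.hypot(C[:,0]-.495,C[:,1]-.317)<.09)
    # plate plane
    P=C[m];ctr=np.median(P,0)
    print(n,m.sum(),"z",np.percentile(P[:,2],[10,50,90]))
    mm=m.reshape(X.shape).astype(np.uint8);
    r=cv2.minAreaRect((P[:,:2]*1000).astype(np.float32));print(np.round(r[0],1),np.round(r[1],1),round(r[2],1))
    A=np.c_[P[:,:2]-ctr[:2],np.ones(len(P))];k=np.linalg.lstsq(A,P[:,2],rcond=None)[0];print("tilt deg x,y",np.degrees(k[:2]))
E
```

```text
side 794 z [0.23179279 0.23499877 0.23703722]
[495.9 315. ] [117.6 114.8] 5.3
tilt deg x,y [ 0.36594519 -0.05802625]
top 2905 z [0.23109795 0.23278686 0.23442751]
[495.3 316.6] [113.4 114.2] 5.4
tilt deg x,y [-0.10686821  0.05357648]
```

```bash
python3 -m handwheel '{"delta_pos":[[0,0.0015,0.008],[0,0.0015,0.02],[0,0.0015,0.032],[0,0.0015,0.042],[0,0.0015,0.048],[0,0.0015,0.051],[0,0.0015,0.053],[0,0.0015,0.055],[0,0.0015,0.057],[0,0.0015,0.057],[0,0.0015,0.057]],"rot":[[0,0,0],[0,0,0],[0,0,0],[0,0,0],[0,0,0],[0,0,0],[0,0,0],[0,0,0],[0,0,0],[0,0,0],[0,0,0]]}'; python3 - <<'E'
from plant import monitor,cams
import cv2,pickle
D={n:cams.get_image(n) for n in("side","top")};pickle.dump(D,open("d4.pkl","wb"))
s=D["side"]["image"][100:220,170:330];cv2.imwrite("pics/s4.png",cv2.resize(s,(800,600)))
print(monitor.sense()["contact_force"],monitor.sense()["tool_pos"])
E
```

```text
clock: 7.2
tool_pos: [0.4953, 0.3185, 0.177]
tool_rot: [0.0, -0.051, 0.999, 0.0]
contact_force: [0.9, -0.8, -2.2]
opening: 0.041
[-0.86933782  0.0494334  -1.62310933] [0.49523875 0.31854929 0.17702812]
```

View pics/s4.png

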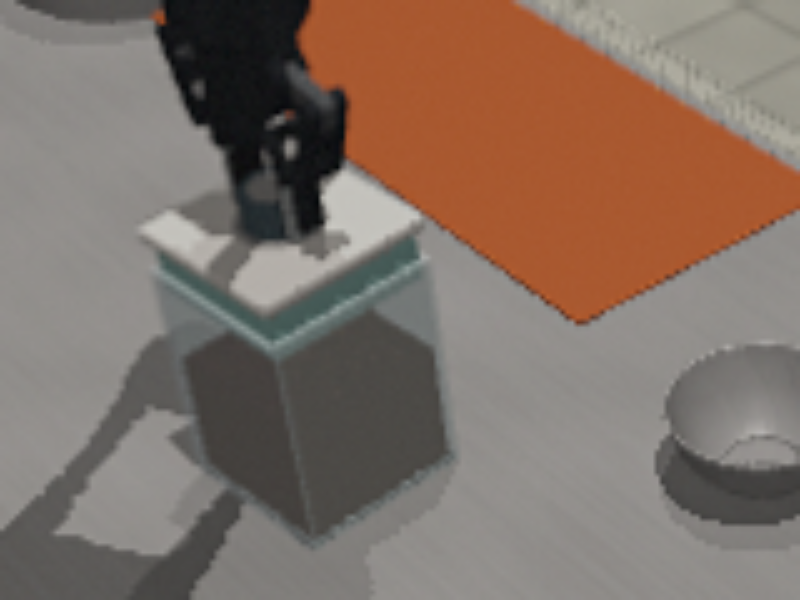

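The lid hovers just above the rim with its plug inside the sleeve, and no contact force shows. I'll lower slowly and read the force.

```bash
python3 -m handwheel '{"delta_pos":[[0,0,0.001],[0,0,0.002],[0,0,0.003],[0,0,0.003],[0,0,0.003]],"rot":[[0,0,0],[0,0,0],[0,0,0],[0,0,0],[0,0,0]]}'; python3 -m handwheel '{"delta_pos":[[0,0,0.0005],[0,0,0.001],[0,0,0.0015],[0,0,0.0015],[0,0,0.0015]],"rot":[[0,0,0],[0,0,0],[0,0,0],[0,0,0],[0,0,0]]}'
```

```text
clock: 7.8
tool_pos: [0.4952, 0.3185, 0.1737]
tool_rot: [-0.0, -0.051, 0.999, -0.0]
contact_force: [0.1, -1.1, -1.9]
opening: 0.0403
clock: 8.3
tool_pos: [0.4952, 0.3185, 0.1722]
tool_rot: [-0.0, -0.051, 0.999, -0.0]
contact_force: [0.2, -0.1, -2.4]
opening: 0.0408
```

```bash
python3 -m handwheel '{"delta_pos":[[0,0,0.0005],[0,0,0.001],[0,0,0.001],[0,0,0.001]],"rot":[[0,0,0],[0,0,0],[0,0,0],[0,0,0]]}'
```

```text
clock: 8.7
tool_pos: [0.4952, 0.3185, 0.1714]
tool_rot: [0.0, -0.051, 0.999, 0.0]
contact_force: [-0.3, 0.5, -2.1]
opening: 0.0408
```

```bash
python3 -m handwheel '{"delta_pos":[[0,0,0.0005],[0,0,0.001],[0,0,0.001],[0,0,0.001]],"rot":[[0,0,0],[0,0,0],[0,0,0],[0,0,0]]}'
```

```text
clock: 9.1
tool_pos: [0.4953, 0.3186, 0.1708]
tool_rot: [0.0, -0.051, 0.999, 0.0]
contact_force: [-1.4, -0.8, 2.3]
opening: 0.0414
```

Contact shows: Fz went from −2 N to +2.3 N. I'll release and look.

```bash
python3 -m handwheel '{"delta_pos":[[0,0,0],[0,0,0],[0,0,0],[0,0,0],[0,0,0],[0,0,-0.02],[0,0,-0.06],[0,0,-0.09],[0,0,-0.09]],"rot":[[0,0,0],[0,0,0],[0,0,0],[0,0,0],[0,0,0],[0,0,0],[0,0,0],[0,0,0],[0,0,0]]}' -1; python3 - <<'E'
from plant import monitor,cams
import cv2,pickle
from h import *
D={n:cams.get_image(n) for n in("side","top")};pickle.dump(D,open("d5.pkl","wb"))
s=D["side"]["image"][100:220,170:330];cv2.imwrite("pics/s5.png",cv2.resize(s,(800,600)))
print(monitor.sense()["contact_force"],monitor.sense()["tool_pos"])
for n,bx in(("side",(190,120,270,170)),("top",(95,195,200,290))):
    d=D[n];x0,y0,x1,y1=bx;X,Y=np.meshgrid(np.arange(x0,x1),np.arange(y0,y1));px=np.c_[X.ravel(),Y.ravel()];C=cloud(d,px)
    for z in(.170,.192):
        m=(abs(C[:,2]-z)<.006)&(np.hypot(C[:,0]-.495,C[:,1]-.317)<.09);P=C[m]
        if m.sum()<20: continue
        r=cv2.minAreaRect((P[:,:2]*1000).astype(np.float32));A=np.c_[P[:,:2]-P[:,:2].mean(0),np.ones(len(P))];k=np.linalg.lstsq(A,P[:,2],rcond=None)[0]
        print(n,z,m.sum(),"z",np.median(P[:,2]),np.round(r[0],1),np.round(r[1],1),round(r[2],1),"tilt",np.degrees(k[:2]))
E
```

```text
clock: 10.0
tool_pos: [0.4964, 0.3192, 0.2665]
tool_rot: [0.004, -0.051, 0.999, 0.002]
contact_force: [-0.7, -0.1, 0.1]
opening: 0.085
[-0.17990346  1.09872947 -0.75497908] [0.49549447 0.31867298 0.26114715]
side 0.17 868 z 0.1726255779889334 [494.5 319. ] [116.8 118. ] 4.7 tilt [0.29134323 0.8871833 ]
side 0.192 135 z 0.1948217048543035 [493.3 317.1] [40.1 40.8] 50.9 tilt [1.3673594 5.0734775]
top 0.17 2849 z 0.17015938569440092 [495.1 319.4] [113.4 115.3] 5.4 tilt [-0.16241377  0.15143176]
top 0.192 56 z 0.19203378391111708 [493.8 314.5] [23.2 39.5] 75.6 tilt [-1.47618647  1.05124353]
```

View pics/s5.png

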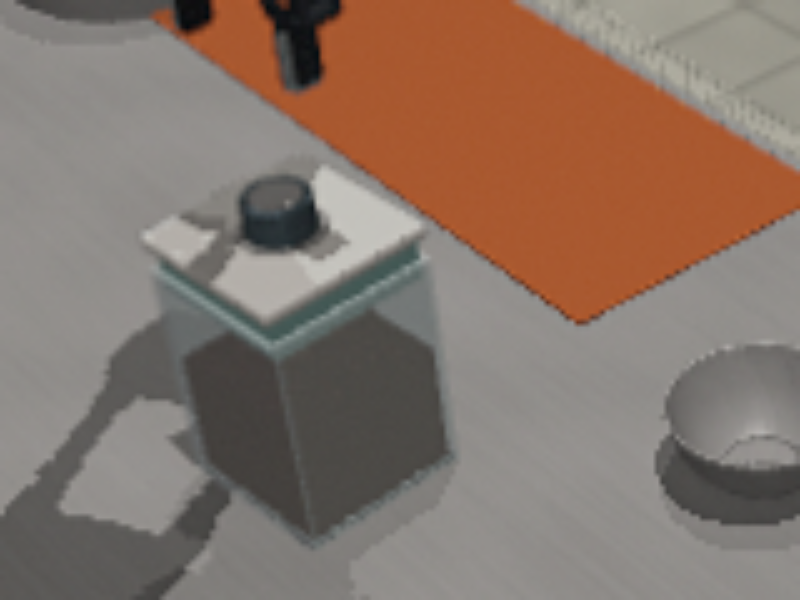

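The lid sits flat and square on the sleeve with the button up, at about (278,210) in the crop. I'll shut the fingers and come down above the button.

```bash
python3 -m handwheel '{"delta_pos":[[0,0,0],[0,0,0],[0,0,0],[0,0,0],[0,0,0],[0,0,0.02],[0,0,0.04],[0,0,0.05],[0,0,0.054],[0,0,0.058],[0,0,0.058],[0,0,0.058]],"rot":[[0,0,0],[0,0,0],[0,0,0],[0,0,0],[0,0,0],[0,0,0],[0,0,0],[0,0,0],[0,0,0],[0,0,0],[0,0,0],[0,0,0]]}' 1 40
```

```text
clock: 11.3
tool_pos: [0.4954, 0.3186, 0.2032]
tool_rot: [0.001, -0.051, 0.999, 0.0]
contact_force: [-0.1, 0.0, -0.5]
opening: 0.0002
```

```bash
python3 -m handwheel '{"delta_pos":[[0,0,0.002],[0,0,0.004],[0,0,0.006],[0,0,0.007],[0,0,0.007]],"rot":[[0,0,0],[0,0,0],[0,0,0],[0,0,0],[0,0,0]]}'; for i in 1 2; do :; done; python3 -m handwheel '{"delta_pos":[[0,0,0.001],[0,0,0.002],[0,0,0.002]],"rot":[[0,0,0],[0,0,0],[0,0,0]]}'
```

```text
clock: 11.8
tool_pos: [0.4951, 0.3185, 0.1949]
tool_rot: [-0.0, -0.051, 0.999, -0.0]
contact_force: [0.4, 0.4, 0.6]
opening: 0.0002
clock: 12.1
tool_pos: [0.4952, 0.3185, 0.1932]
tool_rot: [-0.0, -0.051, 0.999, -0.0]
contact_force: [0.5, 0.4, 0.7]
opening: 0.0002
```

```bash
python3 -m handwheel '{"delta_pos":[[0,0,0.001],[0,0,0.002],[0,0,0.002]],"rot":[[0,0,0],[0,0,0],[0,0,0]]}'
```

```text
clock: 12.4
tool_pos: [0.4952, 0.3185, 0.1917]
tool_rot: [0.0, -0.051, 0.999, 0.0]
contact_force: [-0.9, -1.7, 2.3]
opening: -0.0001
```

```bash
python3 -m handwheel '{"delta_pos":[[0,0,0.001],[0,0,0.002],[0,0,0.002]],"rot":[[0,0,0],[0,0,0],[0,0,0]]}'|grep -E "pos|force"
```

```text
tool_pos: [0.4952, 0.3185, 0.1892]
contact_force: [0.2, -0.4, 2.9]
```

```bash
python3 -m handwheel '{"delta_pos":[[0,0,0.001],[0,0,0.002],[0,0,0.002]],"rot":[[0,0,0],[0,0,0],[0,0,0]]}'|grep -E "pos|force"
```

```text
tool_pos: [0.4952, 0.3185, 0.1876]
contact_force: [-2.3, -0.4, 4.8]
```

```bash
python3 -m handwheel '{"delta_pos":[[0,0,0.001],[0,0,0.002],[0,0,0.002]],"rot":[[0,0,0],[0,0,0],[0,0,0]]}'|grep -E "pos|force"
```

```text
tool_pos: [0.4952, 0.3186, 0.1863]
contact_force: [-1.5, -1.7, 8.4]
```

```bash
python3 -m handwheel '{"delta_pos":[[0,0,0.001],[0,0,0.002],[0,0,0.002]],"rot":[[0,0,0],[0,0,0],[0,0,0]]}'|grep -E "pos|force"
```

```text
tool_pos: [0.4951, 0.3186, 0.1848]
contact_force: [-4.0, -1.4, 9.9]
```

```bash
python3 -m handwheel '{"delta_pos":[[0,0,0.001],[0,0,0.002],[0,0,0.002]],"rot":[[0,0,0],[0,0,0],[0,0,0]]}'|grep -E "pos|force"
```

```text
tool_pos: [0.4951, 0.3186, 0.183]
contact_force: [-2.3, -1.9, 9.4]
```

```bash
python3 -m handwheel '{"delta_pos":[[0,0,0.001],[0,0,0.002],[0,0,0.002]],"rot":[[0,0,0],[0,0,0],[0,0,0]]}'|grep -E "pos|force"
```

```text
tool_pos: [0.495, 0.3185, 0.1808]
contact_force: [-3.7, -1.9, 8.8]
```

```bash
python3 -m handwheel '{"delta_pos":[[0.0003,-0.0001,0],[0.0003,-0.0001,0.001],[0.0003,-0.0001,0.001]],"rot":[[0,0,0],[0,0,0],[0,0,0]]}'|grep -E "pos|force"; python3 - <<'E'
from plant import monitor,cams
import cv2
d=cams.get_image("side");cv2.imwrite("pics/s6.png",cv2.resize(d["image"][100:220,170:330],(800,600)))
s=monitor.sense();print(s["contact_force"],s["torque"])
E
```

```text
tool_pos: [0.4949, 0.3185, 0.1797]
contact_force: [-3.4, -0.7, 8.3]
[-2.39769488 -0.23244672  7.97225385] [-0.20464976  0.49689017  0.03871728]
```

View pics/s6.png

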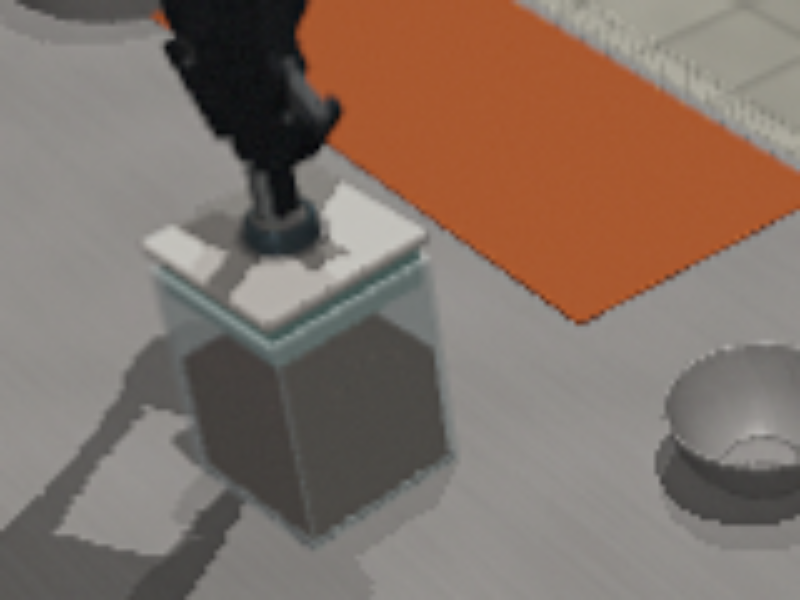

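The plate has sunk slightly and stays level and square, the button is about half in and the canister hasn't moved. I'll keep pressing.

```bash
python3 -m handwheel '{"delta_pos":[[0.0002,0,0.0007],[0.0003,0,0.0015],[0.0003,0,0.0015]],"rot":[[0,0,0],[0,0,0],[0,0,0]]}'|grep -E "pos|force"
```

```text
tool_pos: [0.4948, 0.3185, 0.1778]
contact_force: [-2.0, 0.5, 6.8]
```

```bash
python3 -m handwheel '{"delta_pos":[[0,0,0.0007],[0,0,0.0015],[0,0,0.0015]],"rot":[[0,0,0],[0,0,0],[0,0,0]]}'|grep -E "pos|force"
```

```text
tool_pos: [0.4946, 0.3184, 0.1755]
contact_force: [-1.7, 0.7, 4.3]
```

```bash
python3 -m handwheel '{"delta_pos":[[0,0,0.0007],[0,0,0.001],[0,0,0.001]],"rot":[[0,0,0],[0,0,0],[0,0,0]]}'|grep -E "pos|force"
```

```text
tool_pos: [0.4945, 0.3184, 0.1736]
contact_force: [0.5, 1.4, 1.2]
```

```bash
python3 -m handwheel '{"delta_pos":[[0,0,0.0005],[0,0,0.0005]],"rot":[[0,0,0],[0,0,0]]}'|grep -E "pos|force"
```

```text
tool_pos: [0.4945, 0.3182, 0.1732]
contact_force: [-0.3, 0.3, 0.3]
```

```bash
python3 -m handwheel '{"delta_pos":[[0,0,0.0005],[0,0,0.0005],[0,0,0.0005]],"rot":[[0,0,0],[0,0,0],[0,0,0]]}'|grep -E "pos|force"; python3 - <<'E'
from plant import monitor,cams
import cv2
d=cams.get_image("side");cv2.imwrite("pics/s7.png",cv2.resize(d["image"][100:220,170:330],(800,600)))
s=monitor.sense();print(s["contact_force"],s["torque"])
E
```

```text
tool_pos: [0.4945, 0.3182, 0.173]
contact_force: [-0.6, 0.0, 0.6]
[-0.12519429 -0.56597815  0.79254977] [-0.05435305  0.083409    0.02633013]
```

View pics/s7.png

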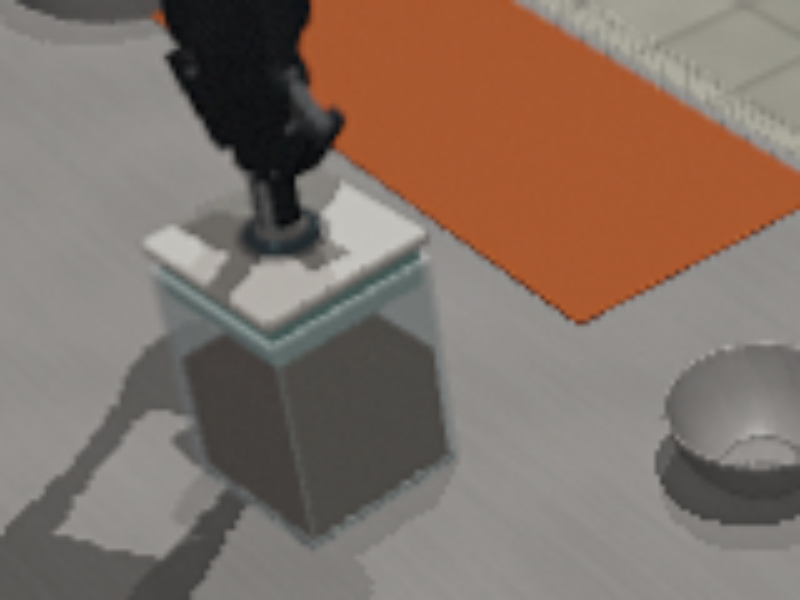

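```bash
python3 -m handwheel '{"delta_pos":[[0,0,0.0004],[0,0,0.0004],[0,0,0.0004]],"rot":[[0,0,0],[0,0,0],[0,0,0]]}'|grep -E "pos|force"
```

```text
tool_pos: [0.4946, 0.3183, 0.1728]
contact_force: [-1.0, -0.4, 1.1]
```

```bash
python3 -m handwheel '{"delta_pos":[[0,0,-0.005],[0,0,-0.02],[0,0,-0.05],[0,0,-0.09],[0,0,-0.12],[0,0,-0.12],[0,0,-0.12]],"rot":[[0,0,0],[0,0,0],[0,0,0],[0,0,0],[0,0,0],[0,0,0],[0,0,0]]}'|grep -E "pos|force"; python3 - <<'E'
from plant import monitor,cams
import cv2,pickle
from h import *
D={n:cams.get_image(n) for n in("side","top")};pickle.dump(D,open("d8.pkl","wb"))
s=D["side"]["image"];cv2.imwrite("pics/s8.png",cv2.resize(s[100:220,170:330],(800,600)))
cv2.imwrite("pics/s8full.png",s)
for n,bx in(("side",(190,120,270,170)),("top",(95,195,200,290))):
    d=D[n];x0,y0,x1,y1=bx;X,Y=np.meshgrid(np.arange(x0,x1),np.arange(y0,y1));px=np.c_[X.ravel(),Y.ravel()];C=cloud(d,px)
    m=(abs(C[:,2]-.168)<.007)&(np.hypot(C[:,0]-.495,C[:,1]-.317)<.09);P=C[m]
    r=cv2.minAreaRect((P[:,:2]*1000).astype(np.float32))
    q=np.hypot(P[:,0]-.495,P[:,1]-.319);o=P[q>.026];A=np.c_[o[:,:2]-[.495,.319],np.ones(len(o))];k=np.linalg.lstsq(A,o[:,2],rcond=None)[0]
    b=C[np.hypot(C[:,0]-.495,C[:,1]-.319)<.014]
    print(n,"plate z",k[2],"tilt",np.degrees(k[:2]),np.round(r[0],1),np.round(r[1],1),round(r[2],1),"button z",np.median(b[:,2]),len(b))
E
```

```text
tool_pos: [0.4948, 0.3185, 0.2948]
contact_force: [0.4, 1.3, -0.4]
side plate z 0.16818410823783198 tilt [0.27472216 0.85504665] [494.9 319. ] [116.1 118.9] 4.6 button z 0.1913110692282851 43
top plate z 0.16583548728866945 tilt [-0.11898227  0.11088824] [495.1 319.3] [113.1 115.5] 5.6 button z 0.18861992102460923 193
```

View pics/s8.png

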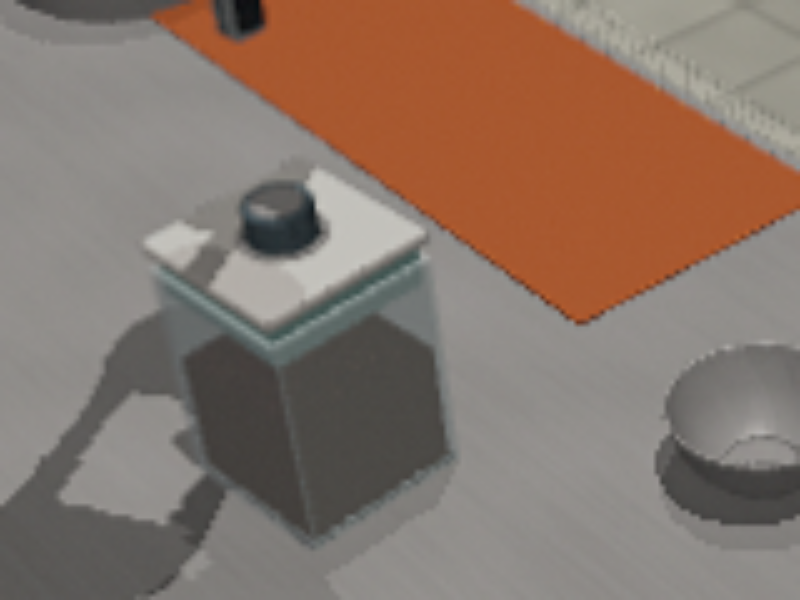

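The button sprang up again, at about (280,215) in the crop, so that press stopped just short of the snap. The lid did sink about 4 mm and stays square. The plate is now near 0.166 and the button top near 0.188, so the snap should come at about 0.171. I'll press again, a little further.

```bash
python3 -m handwheel '{"delta_pos":[[0,0,0.04],[0,0,0.08],[0,0,0.094],[0,0,0.1],[0,0,0.1],[0,0,0.1]],"rot":[[0,0,0],[0,0,0],[0,0,0],[0,0,0],[0,0,0],[0,0,0]]}'|grep -E "pos|force"
```

```text
tool_pos: [0.4952, 0.3187, 0.1951]
contact_force: [-0.6, 0.5, 0.9]
```

```bash
python3 -m handwheel '{"delta_pos":[[0,0,0.002],[0,0,0.004],[0,0,0.006],[0,0,0.008],[0,0,0.009],[0,0,0.010],[0,0,0.011],[0,0,0.012],[0,0,0.013],[0,0,0.014],[0,0,0.014]],"rot":[[0,0,0],[0,0,0],[0,0,0],[0,0,0],[0,0,0],[0,0,0],[0,0,0],[0,0,0],[0,0,0],[0,0,0],[0,0,0]]}'|grep -E "pos|force"
```

```text
tool_pos: [0.4947, 0.3186, 0.1815]
contact_force: [-3.2, -1.1, 10.5]
```

```bash
python3 -m handwheel '{"delta_pos":[[0,0,0.001],[0,0,0.002],[0,0,0.003],[0,0,0.004],[0,0,0.005],[0,0,0.0055],[0,0,0.006],[0,0,0.006],[0,0,0.006]],"rot":[[0,0,0],[0,0,0],[0,0,0],[0,0,0],[0,0,0],[0,0,0],[0,0,0],[0,0,0],[0,0,0]]}'|grep -E "pos|force"
```

```text
tool_pos: [0.4946, 0.3182, 0.1722]
contact_force: [0.3, 0.3, 0.1]
```

```bash
python3 -m handwheel '{"delta_pos":[[0,0,0.0004],[0,0,0.0004],[0,0,0.0004]],"rot":[[0,0,0],[0,0,0],[0,0,0]]}'|grep -E "pos|force"
```

```text
tool_pos: [0.4946, 0.3183, 0.1724]
contact_force: [0.9, 0.3, -0.2]
```

```bash
python3 -m handwheel '{"delta_pos":[[0,0,0.0005],[0,0,0.0005],[0,0,0.0005]],"rot":[[0,0,0],[0,0,0],[0,0,0]]}'|grep -E "pos|force"
```

```text
tool_pos: [0.4946, 0.3183, 0.172]
contact_force: [0.0, 1.2, -0.4]
```

```bash
python3 - <<'E'
from plant import monitor,cams
import cv2
d=cams.get_image("side");cv2.imwrite("pics/s9.png",cv2.resize(d["image"][120:180,200:280],(800,600)))
s=monitor.sense();print(s["contact_force"],s["tool_pos"])
E
```

```text
[-0.32712627  0.51777628 -0.44073961] [0.49460094 0.31834049 0.17198199]
```

View pics/s9.png

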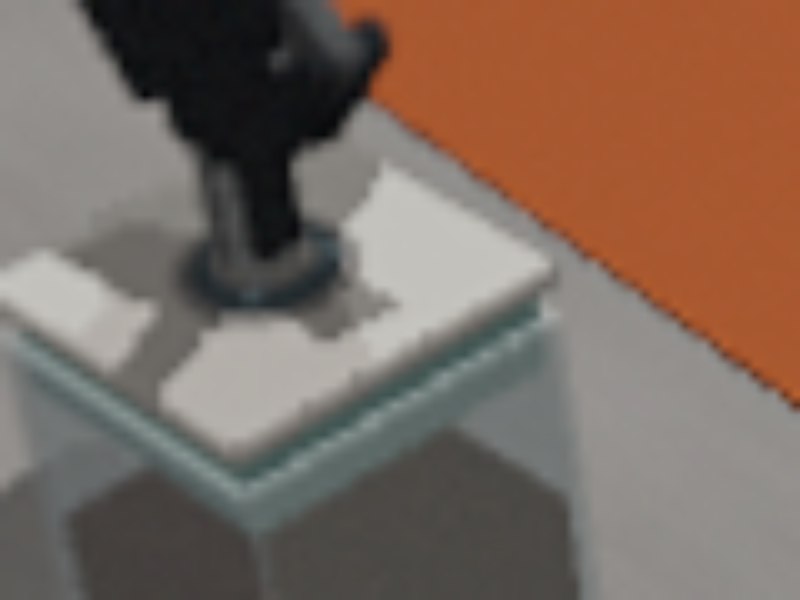

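The button looks nearly flush, at about (265,285) in the crop, and the force is at its free baseline of −0.4 N, so it has most likely snapped. I'll retract and check.

```bash
python3 -m handwheel '{"delta_pos":[[0,0,-0.005],[0,0,-0.02],[0,0,-0.05],[0,0,-0.09],[0,0,-0.12],[0,0,-0.12],[0,0,-0.12]],"rot":[[0,0,0],[0,0,0],[0,0,0],[0,0,0],[0,0,0],[0,0,0],[0,0,0]]}'|grep -E "clock|pos|force"; python3 - <<'E'
from plant import monitor,cams
import cv2,pickle
from h import *
D={n:cams.get_image(n) for n in("side","top")}
s=D["side"]["image"];cv2.imwrite("pics/s10.png",s)
for n,bx in(("side",(190,120,270,170)),("top",(95,195,200,290))):
    d=D[n];x0,y0,x1,y1=bx;X,Y=np.meshgrid(np.arange(x0,x1),np.arange(y0,y1));px=np.c_[X.ravel(),Y.ravel()];C=cloud(d,px)
    m=(abs(C[:,2]-.168)<.007)&(np.hypot(C[:,0]-.495,C[:,1]-.317)<.09);P=C[m]
    r=cv2.minAreaRect((P[:,:2]*1000).astype(np.float32))
    q=np.hypot(P[:,0]-.495,P[:,1]-.319);o=P[q>.026];A=np.c_[o[:,:2]-[.495,.319],np.ones(len(o))];k=np.linalg.lstsq(A,o[:,2],rcond=None)[0]
    b=C[np.hypot(C[:,0]-.495,C[:,1]-.319)<.014]
    print(n,"plate z",k[2],"tilt",np.degrees(k[:2]),np.round(r[0],1),np.round(r[1],1),round(r[2],1),"button z",np.median(b[:,2]),len(b))
E
```

```text
clock: 21.05
tool_pos: [0.4949, 0.3185, 0.2942]
contact_force: [-0.3, -0.1, -0.8]
side plate z 0.1682745676520316 tilt [0.24889807 0.77919903] [495.3 318.2] [115.7 121.3] 4.4 button z 0.17315531564196124 46
top plate z 0.1658830207650274 tilt [-0.04990042  0.12492755] [495.1 319.4] [113.1 115.4] 5.6 button z 0.1705469514764934 182
```

View pics/s10.png

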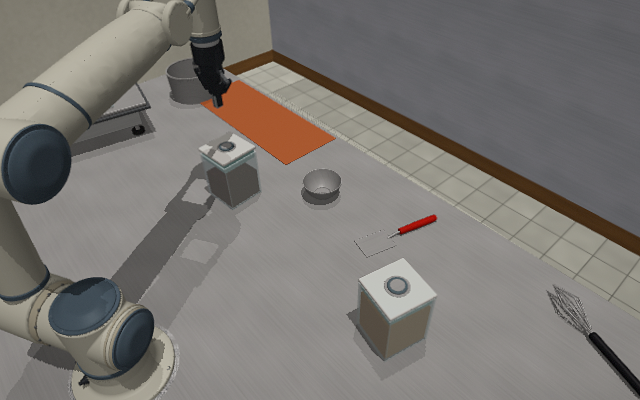

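The button is down, about 4.7 mm above the plate (4 mm nominal). The closed lid is at about (229,150), and the bowl, spatula and closed canister are where they were. Handing in.

```bash
python3 -c "
from plant import bot
print(bot.close_job())"
```

```text
the job is handed in; nothing more can be done
None
```

The open canister is closed: I picked the lid up by its button, set it square in the mouth with the button up, and pressed the button until it stayed down. I handed the job in at about 21 s, with the arm clear above the canister.

- **Two presses:** The first press stopped just short of the snap. It sank the lid about 4 mm, and the button sprang back up. I pressed again slightly further and it snapped through.
- **Last checks:** The button stands about 4.7 to 4.9 mm above the plate (nominal 4 mm). The lid's centre is at about (0.495, 0.319), turned 5.6°, against about (0.495, 0.318) and 5.5° measured for the mouth at the start.
- **Forces:** The highest pressing force I read was about 10.5 N, well under the 22 N limit. Readings came only at the end of each move. The sideways force reached about 4 N, but the canister showed no visible shift.
- **Disagreement:** The top camera showed the lid level to about 0.1°, while the side camera showed about 0.8° of tilt. The two also differed by about 2 mm in height. I put this down to calibration.
- **Bystanders:** The closed canister, bowl and spatula look unmoved in the last picture.

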